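Blow the dust out of a heat sink

ROBOT

A 6-joint arm with a two-finger parallel gripper is mounted at the origin on the work surface. World frame = base frame: x ahead of the robot, y to its left, z up, the work surface at z = 0. Lengths are in m, angles in rad, forces in N, time in s.
With the tool pointing down it reaches from about 0.425 to 0.95 m from the base axis. Payload 14.7 kg.
Tool frame: the origin (TCP) lies midway between the tips of the shut fingers; the grasp point (between the pads) lies 19 mm behind it; z points along the fingers, y is the line along which they close (so a half turn about z gives the same grasp; the last joint's range is limited). The gripper opens to 85 mm and grips with 20 to 120 N. Pads are 22 mm wide; open, the fingers measure 114 mm over their backs; the gripper's body (76 mm by 85 mm) begins 54 mm behind the grasp point. The pads swing forward as they close: fully open they stand 13 mm farther back than shut.
Start: joints at [-1.274, 0.48, 1.596, -0, 1.065, -0.047], TCP at [0.219, -0.612, 0.231] pointing down, gripper open.
Joint ranges: [-2.75, 2.75], [-0.82, 2.05], [0.23, 2.67], [-1.56, 4.7], [0.09, 2.69], [-2.92, 2.92]. Speed limits (rad/s): [1.89, 1.89, 2.39, 3.01, 3.01, 3.01].

INTERFACE

Orientations are given as a rotation vector (axis times angle).
In Python, from station import sensors, camera, job_done gives the robot as it stands.
- The arm moves only by the tool apply_moves, never from a script. Its argument "motion" is a list of rows, each a list of 6 numbers: the shift along the tool's x, y, z in mm, then the turn, a rotation vector about the tool's x, y, z in rad. In form: [[tx, ty, tz, ax, ay, az], ...]. A call has 1 to 20 rows; each row shifts and turns the commanded pose from where the row before left it, along the tool's axes as they then stand; what a row does not reach is not made up. A row lasts 1/10 s, in which the tool goes at most 50 mm and 8.59 degrees, less where a joint would pass 70% of its speed; a pose out of reach is approached as far as the arm can. A call with a gripper value outside its range is refused whole. "gripper" is the opening, from 0 (shut) to 1 (fully open), set as the call begins (left out, the last holds). The fingers move at their own pace and stop on an object; "squeeze" is the grip in N (left out, the last holds). Time passes only in rows, so rows that do not move let the fingers close. It gives the time, the measured TCP pose, the force, the opening and the grip force at its end, in the units of the state.
- sensors.observe(): the state, without advancing time (a new reading comes with each control period).
- camera(name): name is "scene" or "side" or "wrist"; returns a dict with "color" (384x512x3 uint8, red, green, blue), "mtx" (3x3 intrinsics, pixels), "position" and "rotation" of the camera in the world; the wrist camera has in their place "hand_eye" (4x4, takes a point from camera to tool coordinates, whose origin is the TCP and whose axes are the flange's). Camera axes: x right, y down, z forward; pixel columns grow to the right and rows downward; lengths in m; the calibration is good to about 2 mm. A picture is of the moment at which its call begins: read the wrist's pose just before it. There is no depth.
- job_done(): hands the job in; it is judged then, once.
The state is a dict: "time_s": time; "q": joint angles; "dq": joint speeds; "joint_torque": joint torques, N m; "position": TCP position; "orientation": TCP orientation; "wrist_force": force on the tool from outside, world axes, zero at the start; "wrist_torque": the same for the moment, N m; "grip_width": finger opening in m; "grasp_force": force on a finger pad.
Only numpy, scipy, OpenCV 4.12 (cv2) and the standard library are available. Lean on these libraries where they do the work, as an engineer would, in place of code of your own. Each camera call takes 0.05 s, during which the arm holds its last target. There are 200 camera calls.

TASK

Blow the dust out of the finned heat sink: stand the solder reel, which blocks the bay of the blow-off stand, upright on the rubber mat, then fetch the heat sink from the parts tray and set it base down in the middle of the bay, its fin channels running along the bay towards the air can's nozzle (tray and bay leave finger room at different faces, so it will need a regrasp on the way). Only when it stands free in the bay, press the can's nozzle cap fully down and let it spring back. Set reel and heat sink down without dropping them, and leave everything else where it is.

Things in the scene. Friction and masses are not known exactly. Their poses are not given: they have to be found in the camera images.
- blow_stand: Fixed blow-off stand. Origin on the bench under the bay's centre; x along the bay towards the air can, z up. Base plate x -72 to +178, y +-46 mm, 8 high. Deck x +-62, y +-43, top z = 70 mm: the bay's floor. Steel cheeks x +-38, 4 thick, inner faces y = +-32, top z = 130 mm; bay open above and at both x ends. Can, 52 mm in diameter, at x = +135, 125 high plus cap; bracket behind it to x = +173.
- cap_top (a point): Centre of the flat top of the white round nozzle cap (top face diameter 26 mm) on the air can, 145 mm above the bench when up; it moves down with the cap. A thin straw of radius 2 mm slopes from the cap towards the bay and ends 83 mm from the bay's centre at about z = 112 mm.
- nozzle_cap (a joint): Travel of the sprung nozzle cap in m: 0 up, 0.006 fully down (about 5 N).
- parts_tray: Fixed blue open tray, outside 148 (x) x 164 (y) x 62 mm high; origin under its centre on the bench. Walls and floor 4 mm thick. A full-height divider along x splits it into two compartments, centred at y = +-40 mm, each 140 (x) x 76 (y) mm inside. One holds the heat sink, the other a transformer.
- mat: Fixed black rubber mat 300 (x) x 220 (y) x 2 mm; origin at the centre of its underside.
- heat_sink: Loose aluminium heat sink, 68 (x) x 54 (y) x 50 mm high; origin at the centre of its underside, z up. Base plate 10 mm thick, seven upright fins 3.6 mm thick run along x (channels along x; outer fins are the +-y faces). Starts in one of the tray's compartments, its x about along the tray's y, so that the walls are close to its x ends. 0.25 kg.
- solder_reel: Loose reel of solder wire, cylinder 56 mm in diameter and 54 mm high standing on end in the bay of the blow-off stand; origin at the centre of its underside, z up. About 0.4 kg.
- transformer: Bystander: loose iron and copper transformer 66 x 54 x 48 mm in the tray's other compartment, origin at the centre of its underside.
- flux_tub: Bystander: round flux tub, diameter 60, 30 mm high, standing on the mat, origin at the centre of its underside.
- screwdriver: Bystander: screwdriver about 170 mm long and 30 mm thick lying on the far part of the mat along its own x axis, origin under its middle.
- multimeter: Bystander: orange multimeter 75 (x) x 145 (y) x 41 mm lying beyond the mat, origin at the centre of its underside.
- tip_cleaner: Bystander: black pot with brass wool, diameter 80, 56 mm high, beyond the task's things, origin at the centre of its underside.
- brush: Bystander: brush about 170 mm long lying along its own x axis beyond the task's things, origin under its middle.
Not all that is in view belongs to the job. Leave any brown or green look-alike of the solder_reel alone.

How it is judged:
By the outcome, as a careful person would: the job done as asked, in the order asked, and still so for the second after the job is handed in, with the robot touching nothing.
It also fails if it takes over 72 s, if anything falls off the work surface, if the arm or the gripper's body presses on something with over 40 N, if the wrist force passes 120 N, or if a joint passes its speed limit or range.

## Working session

There is one attempt and no reset: what is moved stays moved. The work goes in short steps, Python scripts to look and compute and a tool call to move; the robot and the scene stay as the last step left them, time stands still between calls to the robot, and variables do not carry over. Pictures are saved under pics/ and viewed, at most 10 in all, crops included, and the job is handed in when it is done.

Besides the shell and the picture viewer there is one more tool, called after "Request:" in YAML: its name, and indented under it one key for each argument. apply_moves: Moves the arm, as the interface text tells. Its arguments: {"type":"object","properties":{"motion":{"type":"array","items":{"type":"array","items":{"type":"number"}}},"gripper":{"type":"number"},"squeeze":{"type":"number"}},"required":["motion"]}

```bash
ls; mkdir -p pics
python3 - <<'E'
from station import sensors,camera
import cv2,numpy as np
print(sensors.observe())
ims=[]
for n in ("scene","side","wrist"):
    c=camera(n); np.savez(f"{n}0.npz",**c)
    cv2.imwrite(f"pics/{n}0.png",cv2.resize(c["color"][:,:,::-1],None,fx=1.5,fy=1.5))
    print(n,c["mtx"].tolist(),[np.round(c[k],4).tolist() for k in c if k not in("color","mtx")])
E
```

```text
pics
{'time_s': 0.0, 'q': array([-1.27363489e+00,  4.80851426e-01,  1.59685568e+00, -5.37653574e-07,
        1.06510213e+00, -4.65745782e-02]), 'dq': array([-1.22563048e-03,  2.53800268e-04,  1.03309796e-03, -8.94745566e-05,
       -1.31925515e-03, -9.96035731e-04]), 'joint_torque': array([ 1.89639621e-03, -9.50657630e+01, -4.30174649e+01,  2.73722235e-04,
        1.20269108e-02,  4.25110238e-05]), 'position': array([ 0.21897087, -0.61157599,  0.23066646]), 'orientation': array([-3.09411833e+00, -5.37078993e-01,  2.39450439e-04]), 'wrist_force': array([-1.01079305, -0.95747185,  0.56784891]), 'wrist_torque': array([ 0.00524516, -0.0361098 , -0.00739223]), 'grasp_force': 0.0, 'grip_width': 0.08553024453092066}
scene [[392.43288676580454, 0.0, 255.1543005067571], [0.0, 392.43288676580454, 186.0068386590495], [0.0, 0.0, 1.0]] [[1.072, -0.4318, 0.8896], [-2.2082, -1.1366, 0.4061]]
side [[348.6160503236449, 0.0, 254.6963446004313], [0.0, 348.6160503236449, 195.2818119846434], [0.0, 0.0, 1.0]] [[0.4528, -0.7077, 0.7798], [-2.3475, 0.1688, -0.0615]]
wrist [[314.0172281471436, 0.0, 251.74915054014184], [0.0, 314.0172281471436, 188.31793021047014], [0.0, 0.0, 1.0]] [[[0.0004, -0.9559, -0.2937, 0.0769], [1.0, 0.0006, -0.0005, -0.0005], [0.0007, -0.2937, 0.9559, -0.1423], [0.0, 0.0, 0.0, 1.0]]]
```

View pics/scene0.png

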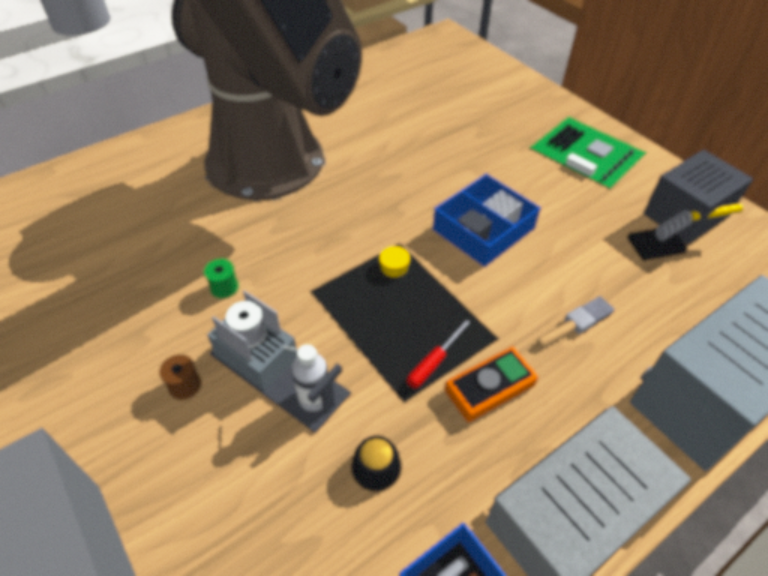

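View pics/side0.png

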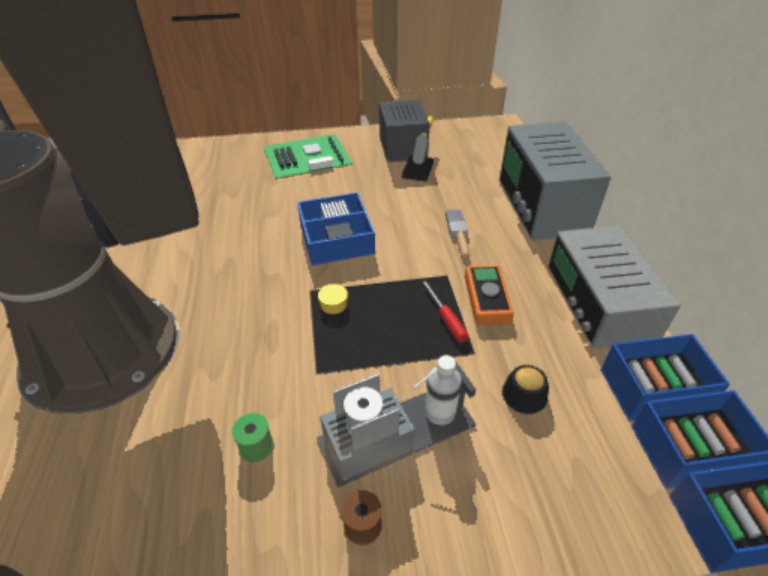

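The scene view (1.5x) shows the white reel at (244,317) in the stand, the cap at (307,354), the tray at (487,218) with the finned sink in its far half (502,205), and the mat centred at about (404,320). The side view shows the reel at (363,404), cap at (446,365), sink at (335,208) and mat at about (390,320). The green and brown reels are look-alikes.

```bash
cat > h.py <<'E'
import numpy as np,cv2
from scipy.spatial.transform import Rotation as R
def load(n): return dict(np.load(n))
def pose(c,tcp=None,rv=None):
    if "hand_eye" in c:
        H=c["hand_eye"];Rt=R.from_rotvec(rv).as_matrix()
        return np.array(tcp)+Rt@H[:3,3],Rt@H[:3,:3]
    r=np.asarray(c["rotation"]);return np.asarray(c["position"]),(r if r.shape==(3,3) else R.from_rotvec(r).as_matrix())
def ray(c,uv,P=None):
    p,r=P or pose(c);d=r@np.linalg.solve(c["mtx"],[uv[0],uv[1],1.]);return p,d/np.linalg.norm(d)
def plane(c,uv,z,P=None):
    p,d=ray(c,uv,P);return p+d*(z-p[2])/d[2]
def tri(rays):
    A=sum(np.eye(3)-np.outer(d,d) for p,d in rays);b=sum((np.eye(3)-np.outer(d,d))@p for p,d in rays)
    x=np.linalg.solve(A,b);return x,max(np.linalg.norm((np.eye(3)-np.outer(d,d))@(x-p)) for p,d in rays)
E
python3 - <<'E'
from h import *
S,D=load("scene0.npz"),load("side0.npz")
# pixel picks in 1.5x pictures
for n,a,b in [("reel",(244,315),(363,404)),("cap",(306,353),(446,364)),("sink",(502,205),(335,208)),("transf",(475,222),(340,231)),
 ("flux",(395,257),(333,296)),("mat L",(312,291),(311,286)),("mat N",(402,399),(468,355)),("mat F",(402,250),(317,367)),("tray far?",(487,178),(300,200))]:
    x,e=tri([ray(S,(np.array(a)+.5)/1.5-.5),ray(D,(np.array(b)+.5)/1.5-.5)]);print(n,x.round(4),round(e,4))
for n,c in(("S",S),("D",D)):
    hsv=cv2.cvtColor(c["color"],cv2.COLOR_RGB2HSV)
    ms={"mat":(cv2.inRange(hsv,(0,0,0),(179,140,45)),.002),"tray":(cv2.inRange(hsv,(105,120,30),(130,255,255)),.062)}
    for k,(m,z) in ms.items():
        m=cv2.morphologyEx(m,cv2.MORPH_CLOSE,np.ones((5,5)))
        for q in sorted(cv2.findContours(m,0,2)[0],key=cv2.contourArea)[-4:]:
            if cv2.contourArea(q)<800: continue
            (hull)=cv2.convexHull(q);ap=cv2.approxPolyDP(hull,5,True)[:,0]
            print(n,k,cv2.contourArea(q),[plane(c,p,z)[:2].round(3).tolist() for p in ap][:8])
E
```

```text
reel [ 0.4809 -0.2768  0.1229] 0.0001
cap [ 0.6133 -0.2373  0.1423] 0.0002
sink [0.4813 0.3063 0.0574] 0.0025
transf [0.485  0.2285 0.0518] 0.0002
flux [0.4536 0.0495 0.0293] 0.0013
mat L [ 0.4563 -0.1212  0.1503] 0.0643
mat N [ 0.6967 -0.1137 -0.0054] 0.0003
mat F [ 0.3868  0.0769 -0.1168] 0.0734
tray far? [0.4028 0.3347 0.0655] 0.0052
S mat 868.0 [[-0.362, 0.462], [-0.174, 0.369], [-0.095, 0.231], [-0.252, 0.285], [-0.37, 0.419]]
S mat 1095.0 [[-0.74, 0.381], [-0.617, 0.559], [-0.504, 0.504], [-0.335, 0.291]]
S mat 1182.0 [[-0.846, 0.228], [-0.791, 0.308], [-0.151, 0.187], [-0.35, 0.131]]
S mat 4762.5 [[0.416, -0.113], [0.414, 0.026], [0.468, 0.089], [0.698, 0.09], [0.7, -0.113]]
S tray 2369.5 [[0.399, 0.335], [0.54, 0.348], [0.573, 0.281], [0.582, 0.158], [0.46, 0.144], [0.43, 0.168]]
D tray 1746.5 [[0.538, 0.354], [0.549, 0.133], [0.419, 0.118], [0.397, 0.338]]
D tray 8744.0 [[0.937, -0.177], [1.084, -0.178], [1.089, -0.376], [0.967, -0.547], [0.891, -0.543], [0.892, -0.227]]
```

Run:
```python
import cv2,numpy as np
a=np.load("scene0.npz")["color"][185:290,130:240,::-1];b=np.load("side0.npz")["color"][225:330,200:325,::-1]
f=lambda i:cv2.resize(i,(395,395*i.shape[0]//i.shape[1]),interpolation=cv2.INTER_CUBIC)
a,b=f(a),f(b);h=min(a.shape[0],b.shape[0]);cv2.imwrite("pics/stand.png",np.hstack([a[:h],b[:h]]))
```

```text
(no output)
```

View pics/stand.png

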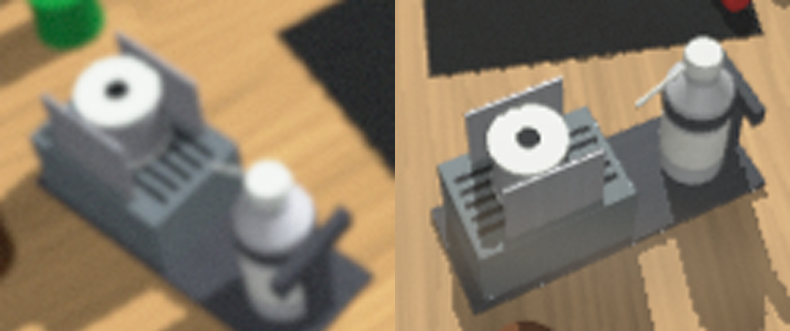

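The crop shows the reel between the cheeks and the can with its white cap. Two-view heights fit: reel top 0.123 (0.124 expected), cap 0.142 (0.145), and reel to cap 138 mm. I'm moving above the reel for a close look.

Request:
apply_moves:
  motion:
    - [0, 0, 0, 0, 0, -0.14]
    - [0, 0, 0, 0, 0, -0.14]
    - [0, 0, 0, 0, 0, -0.14]
    - [0, 0, 0, 0, 0, -0.14]
    - [0, 0, 0, 0, 0, -0.14]
    - [0, 0, 0, 0, 0, -0.14]
    - [0, 0, 0, 0, 0, -0.14]
    - [0, 0, 0, 0, 0, -0.14]
    - [0, 0, 0, 0, 0, -0.14]
    - [0, 0, 0, 0, 0, -0.14]
    - [0, 0, 0, 0, 0, -0.117]
    - [27, 38, -5, 0, 0, 0]
    - [27, 38, -5, 0, 0, 0]
    - [27, 38, -5, 0, 0, 0]
    - [27, 38, -5, 0, 0, 0]
    - [27, 38, -5, 0, 0, 0]
    - [27, 38, -5, 0, 0, 0]
    - [27, 38, -5, 0, 0, 0]
    - [27, 38, -5, 0, 0, 0]
    - [27, 38, -5, 0, 0, 0]
  gripper: 1
  squeeze: 40

```text
time_s: 2.15
position: [0.4782, -0.2796, 0.2765]
orientation: [-1.877, -2.519, 0.0]
wrist_force: [0.8, -0.0, -0.5]
grip_width: 0.0855
grasp_force: 0.0
```

Request:
apply_moves:
  motion:
    - [0, 0, 0, 0, 0, 0]
    - [0, 0, 0, 0, 0, 0]
    - [0, 0, 0, 0, 0, 0]

```text
time_s: 2.45
position: [0.4768, -0.2817, 0.2761]
orientation: [-1.877, -2.519, 0.0]
wrist_force: [0.3, -0.3, 0.7]
grip_width: 0.0854
grasp_force: 0.0
```

```bash
cat > snap.py <<'E'
import sys
from station import sensors,camera
import cv2,numpy as np
def snap(n,cam="wrist",view=True):
    o=sensors.observe();c=camera(cam);c["tcp"]=o["position"];c["rv"]=o["orientation"];np.savez(n+".npz",**c)
    if view: cv2.imwrite(f"pics/{n}.png",cv2.resize(c["color"][:,:,::-1],None,fx=1.5,fy=1.5))
    return c,o
if __name__=="__main__":
    from scipy.spatial.transform import Rotation as R
    c,o=snap(sys.argv[1]);print(o["time_s"],o["position"].round(4),R.from_rotvec(o["orientation"]).as_matrix().round(4).tolist(),o["q"].round(3),o["wrist_force"].round(1),o["grip_width"])
E
python3 snap.py w1
```

```text
2.45 [ 0.4768 -0.2817  0.2761] [[-0.2857, 0.9583, -0.0005], [0.9583, 0.2857, 0.0001], [0.0002, -0.0005, -1.0]] [-0.588  0.301  1.764 -0.     1.076 -0.878] [ 0.3 -0.3  0.7] 0.0854294859558665
```

View pics/w1.png

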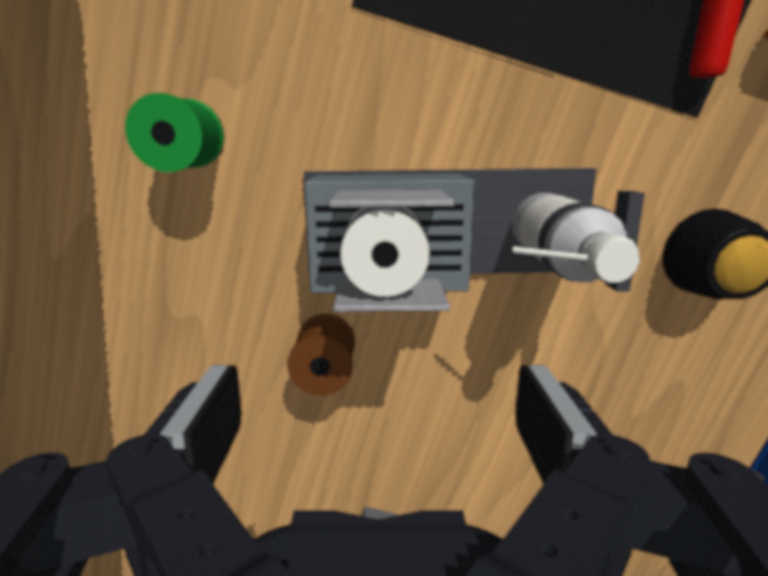

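The wrist view shows the reel centred at (385,254), the cap at (615,258), the deck corners at about (305,179), (472,175), (469,291) and (308,291), and the cheeks to either side.

Run:
```python
from h import *
c=load("w1.npz");P=pose(c,c["tcp"],c["rv"]);S,D=load("scene0.npz"),load("side0.npz")
print("cam",P[0].round(3))
hsv=cv2.cvtColor(c["color"],cv2.COLOR_RGB2HSV);m=cv2.inRange(hsv,(0,0,190),(179,45,255))
for q in cv2.findContours(m,cv2.RETR_EXTERNAL,2)[0]:
    if cv2.contourArea(q)>150:
        q=cv2.convexHull(q);e=cv2.fitEllipse(q);print(cv2.contourArea(q),np.round(e[0],1),np.round(e[1],1),plane(c,e[0],.124,P).round(4),plane(c,e[0],.145,P).round(4))
f=lambda a:(np.array(a)+.5)/1.5-.5
for n,p,z in [("dUL",(305,179),.07),("dUR",(472,175),.07),("dLR",(469,291),.07),("dLL",(308,291),.07),("bUR",(594,170),.008),("bUL",(305,172),.008),
 ("cheek+ L",(331,192),.13),("cheek+ R",(446,190),.13),("cheek- L",(335,311),.13),("cheek- R",(449,309),.13)]:
    print(n,plane(c,f(p),z,P).round(4))
print("tri reel",tri([ray(c,f((385,253)),P),ray(S,f((244,315))),ray(D,f((363,404)))]))
print("tri cap",tri([ray(c,f((616,259)),P),ray(S,f((306,353))),ray(D,f((446,364)))]))
for p in [(440,330),(468,322),(425,284),(466,338)]: print("screwdr",plane(D,f(p),.015).round(3))
```

```text
cam [ 0.457 -0.209  0.418]
2442.5 [256.3 168.4] [55.4 57. ] [ 0.4813 -0.2748  0.124 ] [ 0.4796 -0.2701  0.145 ]
1229.0 [402.7 162.7] [35.3 54.4] [ 0.6137 -0.2293  0.124 ] [ 0.6026 -0.2278  0.145 ]
dUL [ 0.4144 -0.2508  0.07  ]
dUR [ 0.5294 -0.2135  0.07  ]
dLR [ 0.5573 -0.2971  0.07  ]
dLL [ 0.4374 -0.333   0.07  ]
bUR [ 0.6399 -0.1808  0.008 ]
bUL [ 0.4053 -0.2526  0.008 ]
cheek+ L [ 0.4388 -0.2466  0.13  ]
cheek+ R [ 0.505  -0.2256  0.13  ]
cheek- L [ 0.461  -0.3199  0.13  ]
cheek- R [ 0.5318 -0.2973  0.13  ]
tri reel (array([ 0.48106178, -0.27604251,  0.12219864]), np.float64(0.0010414397049183736))
tri cap (array([ 0.6137584 , -0.23607724,  0.14178355]), np.float64(0.0019789380137068685))
screwdr [ 0.652 -0.061  0.015]
screwdr [ 0.711 -0.049  0.015]
screwdr [0.649 0.069 0.015]
screwdr [ 0.697 -0.088  0.015]
```

Request:
apply_moves:
  motion:
    - [2.5, 3, 15, 0, 0, -0.01]
    - [2.2, 2.8, 25, 0, 0, 0]
    - [0, 0, 30, 0, 0, 0]
    - [0, 0, 30, 0, 0, 0]
    - [0, 0, 30, 0, 0, 0]
    - [0, 0, 30, 0, 0, 0]
    - [0, 0, 20, 0, 0, 0]
    - [0, 0, 12, 0, 0, 0]
    - [0, 0, 6, 0, 0, 0]
    - [0, 0, 0, 0, 0, 0]
    - [0, 0, 0, 0, 0, 0]

```text
time_s: 3.6
position: [0.4819, -0.2756, 0.079]
orientation: [1.864, 2.527, 0.0]
wrist_force: [0.6, -0.5, -0.3]
grip_width: 0.0854
grasp_force: 0.0
```

Request:
apply_moves:
  motion:
    - [0, 0, 0, 0, 0, 0]
    - [0, 0, 0, 0, 0, 0]
    - [0, 0, 0, 0, 0, 0]
    - [0, 0, 0, 0, 0, 0]
    - [0, 0, 0, 0, 0, 0]
    - [0, 0, 0, 0, 0, 0]
    - [0, 0, 0, 0, 0, 0]
    - [0, 0, 0, 0, 0, 0]
  gripper: 0.45
  squeeze: 45

```text
time_s: 4.4
position: [0.4816, -0.2753, 0.0792]
orientation: [1.864, 2.528, -0.0]
wrist_force: [-3.6, -0.3, 10.0]
grip_width: 0.0534
grasp_force: 45.3
```

Request:
apply_moves:
  motion:
    - [0, 0, -4, 0, 0, 0]
    - [0, 0, -10, 0, 0, 0]
    - [0, 0, -20, 0, 0, 0]
    - [0, 0, -25, 0, 0, 0]
    - [0, 0, -25, 0, 0, 0]
    - [0, 0, -16, 0, 0, 0]
    - [0, 0, 0, 0, 0, 0]

```text
time_s: 5.1
position: [0.4827, -0.2758, 0.1809]
orientation: [1.862, 2.525, 0.0]
wrist_force: [-0.2, 0.2, -4.1]
grip_width: 0.0531
grasp_force: 48.3
```

Request:
apply_moves:
  motion:
    - [15, 4, 0, 0, 0, 0]
    - [33, 9, 0, 0, 0, 0]
    - [38, 10.5, 0, 0, 0, 0]
    - [38, 10.5, 0, 0, 0, 0]
    - [38, 10.5, 0, 0, 0, 0]
    - [33, 9, 0, 0, 0, 0]
    - [17.5, 5.2, 0, 0, 0, 0]
    - [0, 0, 20, 0, 0, 0]
    - [0, 0, 35, 0, 0, 0]
    - [0, 0, 35, 0, 0, 0]
    - [0, 0, 35, 0, 0, 0]
    - [0, 0, 20, 0, 0, 0]
    - [0, 0, 8, 0, 0, 0]
    - [0, 0, 3, 0, 0, 0]
    - [0, 0, 0, 0, 0, 0]
    - [0, 0, 0, 0, 0, 0]

```text
time_s: 6.7
position: [0.4754, -0.0548, 0.0231]
orientation: [1.864, 2.527, 0.001]
wrist_force: [0.1, -0.0, -3.8]
grip_width: 0.0533
grasp_force: 48.6
```

Run:
```python
from snap import snap
from h import *
c,o=snap("s2","side");print(o["time_s"],o["position"].round(4),o["wrist_force"].round(1))
S,_=snap("sc2","scene",False)
import cv2,numpy as np
a=c["color"][150:280,170:330,::-1];b=S["color"][130:260,190:350,::-1];f=lambda i:cv2.resize(i,None,fx=2.4,fy=2.4,interpolation=cv2.INTER_CUBIC)
cv2.imwrite("pics/s2c.png",np.hstack([f(a),f(b)]))
```

```text
6.7 [ 0.4754 -0.0548  0.0231] [ 0.1 -0.  -3.8]
```

View pics/s2c.png

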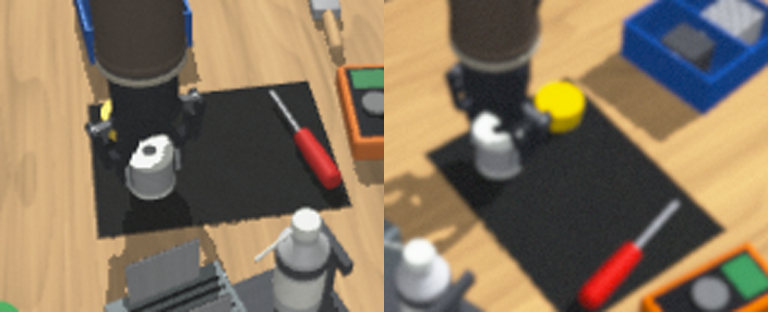

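Both crops show the reel upright in the fingers over the mat's robot-side part, clear of the yellow flux tub. I'm lowering it slowly.

Request:
apply_moves:
  motion:
    - [0, 0, 5, 0, 0, 0]
    - [0, 0, 3, 0, 0, 0]
    - [0, 0, 1.5, 0, 0, 0]
    - [0, 0, 1, 0, 0, 0]
    - [0, 0, 0, 0, 0, 0]
    - [0, 0, 0, 0, 0, 0]

```text
time_s: 7.4
position: [0.4748, -0.0548, 0.0118]
orientation: [-1.865, -2.528, 0.0]
wrist_force: [0.3, 0.2, -4.1]
grip_width: 0.0532
grasp_force: 48.6
```

Request:
apply_moves:
  motion:
    - [0, 0, 0.5, 0, 0, 0]
    - [0, 0, 0.5, 0, 0, 0]
    - [0, 0, 0, 0, 0, 0]

```text
time_s: 7.7
position: [0.4749, -0.0548, 0.0112]
orientation: [1.864, 2.528, 0.0]
wrist_force: [-1.2, -0.5, 7.9]
grip_width: 0.0528
grasp_force: 49.7
```

Request:
apply_moves:
  motion:
    - [0, 0, 0, 0, 0, 0]
    - [0, 0, 0, 0, 0, 0]
    - [0, 0, 0, 0, 0, 0]
    - [0, 0, 0, 0, 0, 0]
    - [0, 0, 0, 0, 0, 0]
    - [0, 0, 0, 0, 0, 0]
  gripper: 1

```text
time_s: 8.3
position: [0.4748, -0.0547, 0.0108]
orientation: [1.864, 2.528, 0.0]
wrist_force: [0.3, 1.3, -0.0]
grip_width: 0.0853
grasp_force: 0.0
```

Request:
apply_moves:
  motion:
    - [0, 0, -8, 0, 0, 0]
    - [0, 0, -20, 0, 0, 0]
    - [0, 0, -35, 0, 0, 0]
    - [0, 0, -40, 0, 0, 0]
    - [0, 0, -40, 0, 0, 0]
    - [0, 0, -40, 0, 0, 0]
    - [0, 0, -20, 0, 0, 0]
    - [0, 0, 0, 0, 0, 0]

```text
time_s: 9.1
position: [0.4763, -0.055, 0.2173]
orientation: [1.862, 2.524, 0.004]
wrist_force: [-0.1, 1.1, 0.0]
grip_width: 0.0857
grasp_force: 0.0
```

Run:
```python
from snap import snap
from h import *
c,o=snap("w3");P=pose(c,c["tcp"],c["rv"]);print(o["time_s"],o["position"].round(4),P[0].round(3),o["q"].round(3))
hsv=cv2.cvtColor(c["color"],cv2.COLOR_RGB2HSV);m=cv2.inRange(hsv,(0,0,170),(179,45,255))
for q in cv2.findContours(m,cv2.RETR_EXTERNAL,2)[0]:
    if cv2.contourArea(q)>300:
        q=cv2.convexHull(q);e=cv2.fitEllipse(q);print(np.round(e[0],1),np.round(e[1],1),plane(c,e[0],.056,P).round(4))
```

```text
9.1 [ 0.4763 -0.055   0.2173] [0.455 0.018 0.359] [-0.178  0.257  1.996  0.     0.882 -0.478]
[189.8 339.8] [30.8 89.6] [ 0.4697 -0.2726  0.056 ]
[315.3 327.2] [38.3 59.7] [ 0.6059 -0.2121  0.056 ]
[371.1 270.6] [27.7 65.3] [ 0.6381 -0.1232  0.056 ]
[129.8 272.1] [22.4 69.4] [ 0.3847 -0.2029  0.056 ]
[249.5 166.9] [56.7 63.5] [ 0.4756 -0.0508  0.056 ]
```

View pics/w3.png

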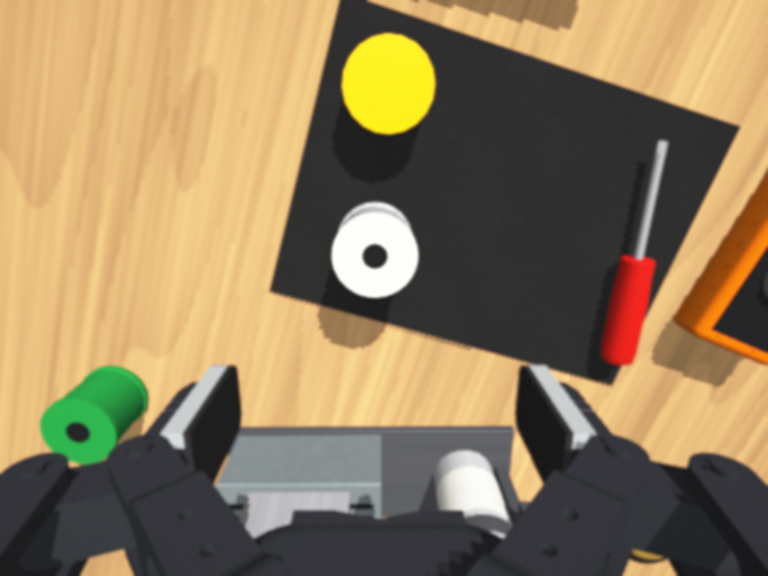

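The reel stands upright on the mat at (0.475, -0.053), in the image at (375,250), clear of the tub. On to the tray.

Request:
apply_moves:
  motion:
    - [20, 6, 0, 0, 0, 0]
    - [38, 12.3, 0, 0, 0, 0]
    - [38, 12.3, 0, 0, 0, 0]
    - [38, 12.3, 0, 0, 0, 0]
    - [38, 12.3, 0, 0, 0, 0]
    - [38, 12.3, 0, 0, 0, 0]
    - [38, 12.3, 0, 0, 0, 0]
    - [38, 12.3, 0, 0, 0, 0]
    - [38, 12.3, 0, 0, 0, 0]
    - [20, 6.6, 0, 0, 0, 0.1]
    - [0, 0, 0, 0, 0, 0.1]
    - [0, 0, 0, 0, 0, 0]
    - [0, 0, 0, 0, 0, 0]

```text
time_s: 10.45
position: [0.4786, 0.3062, 0.213]
orientation: [-2.104, -2.332, 0.003]
wrist_force: [-0.3, -1.0, 0.4]
grip_width: 0.0856
grasp_force: 0.0
```

```bash
python3 snap.py w4
```

```text
10.45 [0.4786 0.3062 0.213 ] [[-0.1028, 0.9947, -0.0015], [0.9947, 0.1028, -0.0009], [-0.0007, -0.0015, -1.0]] [ 0.516  0.387  1.806 -0.     0.95   0.413] [-0.3 -1.   0.4] 0.08555326876603467
```

View pics/w4.png

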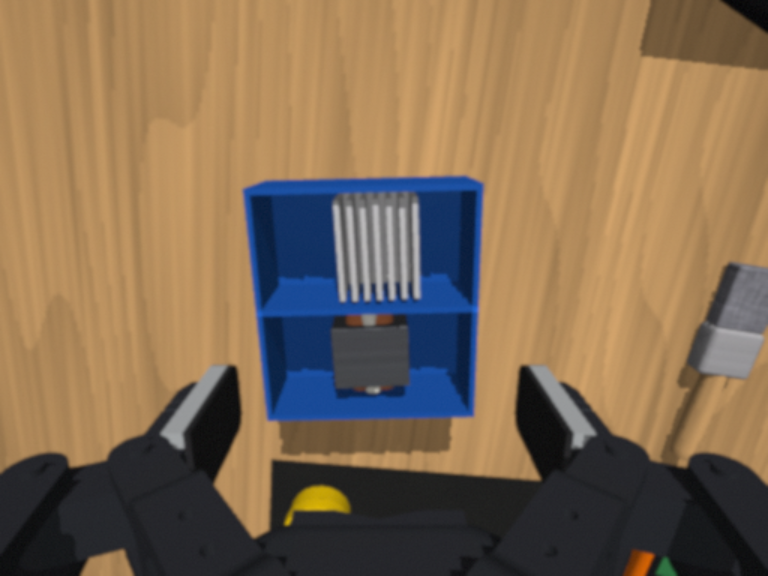

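The wrist view shows the sink's seven fin tops spanning (334-420, 197-301) in the far compartment, with finger room left and right, and the transformer below it.

Run:
```python
from h import *
c=load("w4.npz");P=pose(c,c["tcp"],c["rv"]);S,D=load("scene0.npz"),load("side0.npz")
hsv=cv2.cvtColor(c["color"],cv2.COLOR_RGB2HSV);m=cv2.inRange(hsv,(0,0,140),(179,70,255));m[:, :200]=0;m[:,300:]=0;m[:125]=0;m[205:]=0
ys,xs=np.where(m>0);g=np.array([plane(c,p,.054,P)[:2] for p in zip(xs,ys)],np.float32)
r=cv2.minAreaRect(g);print(len(g),"rect",r,cv2.boxPoints(r).round(4).tolist())
f=lambda a:(np.array(a)+.5)/1.5-.5
print("tri",tri([ray(c,f((379,248)),P),ray(S,f((502,204))),ray(D,f((335,208)))]))
for n,p in [("TL",(246,189)),("TR",(481,184)),("BR",(473,415)),("BL",(268,419)),("divL",(262,312)),("divR",(477,309))]: print(n,plane(c,f(p),.062,P).round(4))
for a in [(337,203),(343,300),(415,200),(418,298)]: print(plane(c,f(a),.054,P).round(4))
```

```text
1873 rect ((0.4791383147239685, 0.310060977935791), (0.05484137684106827, 0.06507369130849838), 7.3798956871032715) [[0.44780001044273376, 0.33880001306533813], [0.4560999870300293, 0.2743000090122223], [0.5105000138282776, 0.28130000829696655], [0.5022000074386597, 0.3458999991416931]]
tri (array([0.47954285, 0.31201178, 0.05394883]), np.float64(0.003163068061265702))
TL [0.3949 0.3438 0.062 ]
TR [0.5378 0.3617 0.062 ]
BR [0.5591 0.2014 0.062 ]
BL [0.414  0.1828 0.062 ]
divL [0.4072 0.2641 0.062 ]
divR [0.5488 0.281  0.062 ]
[0.4505 0.3399 0.054 ]
[0.4596 0.2753 0.054 ]
[0.4996 0.3469 0.054 ]
[0.5099 0.282  0.054 ]
```

Request:
apply_moves:
  motion:
    - [4.7, 1.1, 15, 0, 0, -0.026]
    - [0, 0, 30, 0, 0, 0]
    - [0, 0, 30, 0, 0, 0]
    - [0, 0, 30, 0, 0, 0]
    - [0, 0, 30, 0, 0, 0]
    - [0, 0, 25, 0, 0, 0]
    - [0, 0, 20, 0, 0, 0]
    - [0, 0, 12, 0, 0, 0]
    - [0, 0, 6, 0, 0, 0]
    - [0, 0, 0, 0, 0, 0]
    - [0, 0, 0, 0, 0, 0]
  gripper: 0.87

```text
time_s: 11.6
position: [0.4802, 0.3116, 0.0164]
orientation: [2.077, 2.357, 0.001]
wrist_force: [0.0, -0.2, 1.4]
grip_width: 0.0743
grasp_force: 0.0
```

Request:
apply_moves:
  motion:
    - [0, 0, 0, 0, 0, 0]
    - [0, 0, 0, 0, 0, 0]
    - [0, 0, 0, 0, 0, 0]
    - [0, 0, 0, 0, 0, 0]
    - [0, 0, 0, 0, 0, 0]
    - [0, 0, 0, 0, 0, 0]
    - [0, 0, 0, 0, 0, 0]
  gripper: 0.45
  squeeze: 45

```text
time_s: 12.3
position: [0.4801, 0.3117, 0.0168]
orientation: [2.077, 2.357, 0.002]
wrist_force: [-1.8, -0.9, 8.1]
grip_width: 0.0535
grasp_force: 47.6
```

Request:
apply_moves:
  motion:
    - [0, 0, -3, 0, 0, 0]
    - [0, 0, -5, 0, 0, 0]
    - [0, 0, -10, 0, 0, 0]
    - [0, 0, 0, 0, 0, 0]

```text
time_s: 12.7
position: [0.4806, 0.3119, 0.0353]
orientation: [2.077, 2.356, 0.003]
wrist_force: [-0.1, -0.2, -2.5]
grip_width: 0.0536
grasp_force: 48.1
```

Request:
apply_moves:
  motion:
    - [0, 0, -20, 0, 0, 0]
    - [0, 0, -30, 0, 0, 0]
    - [0, 0, -30, 0, 0, 0]
    - [0, 0, -25, 0, 0, 0]
    - [0, 0, -10, 0, 0, 0.1]
    - [0, 0, 0, 0, 0, 0.14]
    - [0, 0, 0, 0, 0, 0.14]
    - [0, 0, 0, 0, 0, 0.14]
    - [0, 0, 0, 0, 0, 0.14]
    - [0, 0, 0, 0, 0, 0.14]
    - [0, 0, 0, 0, 0, 0.14]
    - [0, 0, 0, 0, 0, 0.14]
    - [0, 0, 0, 0, 0, 0.14]
    - [0, 0, 0, 0, 0, 0.14]
    - [0, 0, 0, 0, 0, 0.04]

```text
time_s: 14.2
position: [0.4797, 0.3114, 0.1489]
orientation: [-3.108, -0.456, -0.0]
wrist_force: [-0.3, 0.0, -2.7]
grip_width: 0.0538
grasp_force: 48.7
```

Request:
apply_moves:
  motion:
    - [-0.5, 15, 0, 0, 0, 0]
    - [-0.5, 30, 0, 0, 0, 0]
    - [-0.5, 40, 0, 0, 0, 0]
    - [-0.5, 40, 0, 0, 0, 0]
    - [-0.5, 40, 0, 0, 0, 0]
    - [0, 40, 0, 0, 0, 0]
    - [0, 40, 0, 0, 0, 0]
    - [0, 35, 0, 0, 0, 0]
    - [0, 20, 10, 0, 0, 0]
    - [0, 10, 25, 0, 0, 0]
    - [0, 0, 30, 0, 0, 0]
    - [0, 0, 30, 0, 0, 0]
    - [0, 0, 22, 0, 0, 0]
    - [0, 0, 8, 0, 0, 0]
    - [0, 0, 3, 0, 0, 0]
    - [0, 0, 0, 0, 0, 0]
    - [0, 0, 0, 0, 0, 0]

```text
time_s: 15.9
position: [0.5688, 0.0142, 0.0219]
orientation: [3.107, 0.465, 0.002]
wrist_force: [-0.8, -0.1, -3.5]
grip_width: 0.0535
grasp_force: 48.6
```

Request:
apply_moves:
  motion:
    - [0, 0, 4, 0, 0, 0]
    - [0, 0, 2, 0, 0, 0]
    - [0, 0, 0.7, 0, 0, 0]
    - [0, 0, 0.5, 0, 0, 0]
    - [0, 0, 0.4, 0, 0, 0]
    - [0, 0, 0, 0, 0, 0]

```text
time_s: 16.5
position: [0.5684, 0.0143, 0.0148]
orientation: [3.107, 0.465, 0.002]
wrist_force: [-7.6, 0.1, 28.5]
grip_width: 0.0536
grasp_force: 52.5
```

Request:
apply_moves:
  motion:
    - [0, 0, -0.6, 0, 0, 0]
    - [0, 0, 0, 0, 0, 0]

```text
time_s: 16.7
position: [0.5684, 0.0143, 0.0148]
orientation: [3.107, 0.465, 0.001]
wrist_force: [-5.4, 1.4, 16.3]
grip_width: 0.0535
grasp_force: 51.0
```

Request:
apply_moves:
  motion:
    - [0, 0, 0, 0, 0, 0]
    - [0, 0, 0, 0, 0, 0]
    - [0, 0, 0, 0, 0, 0]
    - [0, 0, 0, 0, 0, 0]
    - [0, 0, 0, 0, 0, 0]
    - [0, 0, -10, 0, 0, 0]
    - [0, 0, -25, 0, 0, 0]
    - [0, 0, -40, 0, 0, 0]
    - [0, 0, -40, 0, 0, 0]
    - [0, 0, -40, 0, 0, -0.1]
    - [0, 0, -30, 0, 0, -0.14]
    - [0, 0, 0, 0, 0, -0.14]
    - [0, 0, 0, 0, 0, -0.14]
    - [0, 0, 0, 0, 0, -0.14]
    - [0, 0, 0, 0, 0, -0.14]
    - [0, 0, 0, 0, 0, -0.14]
    - [0, 0, 0, 0, 0, -0.14]
    - [0, 0, 0, 0, 0, -0.14]
    - [0, 0, 0, 0, 0, -0.14]
    - [0, 0, 0, 0, 0, -0.14]
  gripper: 1

```text
time_s: 18.7
position: [0.568, 0.0143, 0.1995]
orientation: [1.95, 2.463, 0.0]
wrist_force: [0.3, 0.1, -0.1]
grip_width: 0.0854
grasp_force: 0.0
```

Request:
apply_moves:
  motion:
    - [0, 0, 0, 0, 0, -0.07]
    - [0, 0, 0, 0, 0, 0]
    - [0, 0, 0, 0, 0, 0]
    - [0, 0, 0, 0, 0, 0]

```text
time_s: 19.1
position: [0.5681, 0.0143, 0.1991]
orientation: [1.872, 2.523, 0.0]
wrist_force: [-0.1, 1.0, -0.6]
grip_width: 0.0856
grasp_force: 0.0
```

```bash
python3 snap.py w5
python3 - <<'E'
from h import *
c=load("w5.npz");P=pose(c,c["tcp"],c["rv"])
hsv=cv2.cvtColor(c["color"],cv2.COLOR_RGB2HSV);m=cv2.inRange(hsv,(0,0,120),(179,60,255))
n,l,s,ce=cv2.connectedComponentsWithStats(cv2.morphologyEx(m,cv2.MORPH_CLOSE,np.ones((9,9))))
for i in range(1,n):
    if s[i,4]>600:
        ys,xs=np.where(l==i);r=cv2.minAreaRect(np.array([plane(c,p,.052,P)[:2] for p in zip(xs,ys)],np.float32));print(s[i],r)
E
```

```text
19.1 [0.5681 0.0143 0.1991] [[-0.2898, 0.9571, 0.0002], [0.9571, 0.2898, -0.0], [-0.0001, 0.0002, -1.0]] [-0.028  0.402  1.821 -0.     0.918 -0.322] [-0.1  1.  -0.6] 0.08556730013910381
[ 213  138   76   65 4654] ((0.5677629113197327, 0.018385782837867737), (0.06967632472515106, 0.06229507923126221), 16.873199462890625)
[ 107  173   75  127 4262] ((0.4687926173210144, -0.0799499899148941), (0.14935661852359772, 0.05891245976090431), 73.4427490234375)
[417 212  35  33 892] ((0.7609342932701111, 0.014881556853652), (0.034069404006004333, 0.034847062081098557), 76.87773895263672)
[352 243  45  56 772] ((0.7237567901611328, -0.043969299644231796), (0.018417153507471085, 0.07771598547697067), 48.05413055419922)
```

View pics/w5.png

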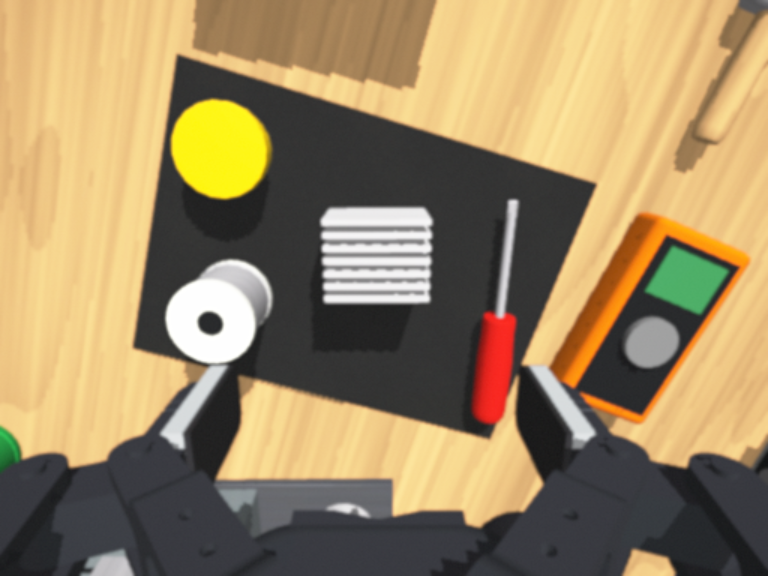

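The sink stands base down on the mat at about (376,255), fins level in the image (along the tool's closing line), with free space for fingers at both ends and the reel, tub and screwdriver untouched. Its rectangle is 69.7 mm along the fins with yaw 0.294, which matches the tool.

Request:
apply_moves:
  motion:
    - [0, 0, 15, 0, 0, 0]
    - [0, 0, 30, 0, 0, 0]
    - [0, 0, 30, 0, 0, 0]
    - [0, 0, 30, 0, 0, 0]
    - [0, 0, 30, 0, 0, 0]
    - [0, 0, 25, 0, 0, 0]
    - [0, 0, 16, 0, 0, 0]
    - [0, 0, 10, 0, 0, 0]
    - [0, 0, 5, 0, 0, 0]
    - [0, 0, 0, 0, 0, 0]
    - [0, 0, 0, 0, 0, 0]

```text
time_s: 20.25
position: [0.5686, 0.0143, 0.0085]
orientation: [1.869, 2.524, 0.001]
wrist_force: [0.9, 0.2, 0.8]
grip_width: 0.085
grasp_force: 0.0
```

Request:
apply_moves:
  motion:
    - [0, 0, 0, 0, 0, 0]
    - [0, 0, 0, 0, 0, 0]
    - [0, 0, 0, 0, 0, 0]
    - [0, 0, 0, 0, 0, 0]
    - [0, 0, 0, 0, 0, 0]
    - [0, 0, 0, 0, 0, 0]
  gripper: 0.6
  squeeze: 45

```text
time_s: 20.85
position: [0.5685, 0.0143, 0.0088]
orientation: [1.869, 2.524, 0.001]
wrist_force: [-2.1, 0.2, 9.0]
grip_width: 0.0677
grasp_force: 49.4
```

Request:
apply_moves:
  motion:
    - [0, 0, -3, 0, 0, 0]
    - [0, 0, -10, 0, 0, 0]
    - [0, 0, -25, 0, 0, 0]
    - [0, 0, -35, 0, 0, 0]
    - [0, 0, -40, 0, 0, 0]
    - [0, 0, -40, 0, 0, 0]
    - [0, 0, -25, 0, 0, 0]
    - [0, 0, 0, 0, 0, 0]
    - [0, 0, 0, 0, 0, 0]

```text
time_s: 21.75
position: [0.568, 0.0143, 0.1863]
orientation: [1.869, 2.524, 0.001]
wrist_force: [-0.6, -0.2, -3.1]
grip_width: 0.0676
grasp_force: 52.1
```

Request:
apply_moves:
  motion:
    - [-12, -8, -30, 0, 0, 0]
    - [-31, -20, -20, 0, 0, 0]
    - [-34, -22, -10, 0, 0, 0]
    - [-34, -22, -10, 0, 0, 0]
    - [-34, -22, -10, 0, 0, 0]
    - [-34, -22, -10, 0, 0, 0]
    - [-34, -22, 0, 0, 0, 0]
    - [-26.5, -17.5, 0, 0, 0, 0]
    - [-12, -8, 0, 0, 0, 0]
    - [0, 0, 0, 0, 0, 0]
    - [0, 0, 0, 0, 0, 0]
    - [0, 0, 0, 0, 0, 0]

```text
time_s: 22.95
position: [0.4852, -0.2727, 0.2752]
orientation: [-1.868, -2.525, -0.0]
wrist_force: [-0.0, -0.0, -2.6]
grip_width: 0.0674
grasp_force: 52.9
```

```bash
python3 snap.py w6
```

```text
22.95 [ 0.4852 -0.2727  0.2752] [[-0.2926, 0.9562, -0.0008], [0.9562, 0.2926, 0.0009], [0.0011, -0.0005, -1.0]] [-0.567  0.306  1.759  0.     1.077 -0.864] [-0.  -0.  -2.6] 0.06740440147490603
```

View pics/w6.png

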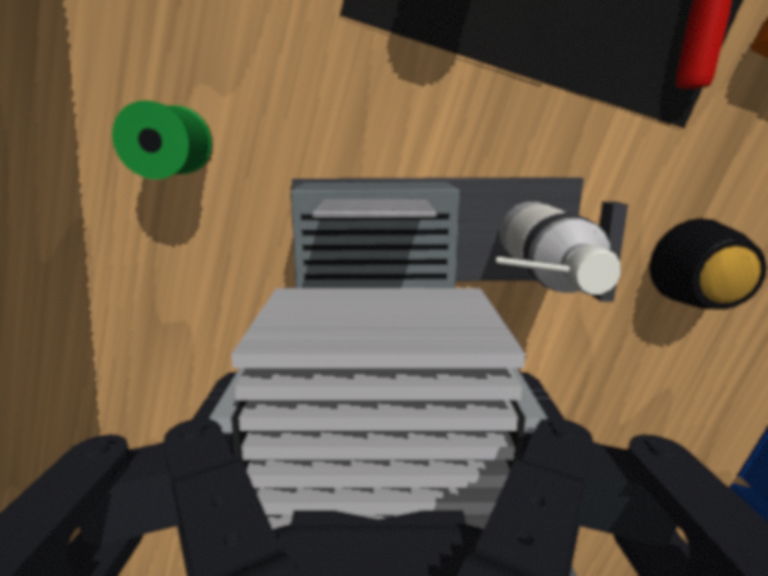

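The wrist view shows the held sink level, its +y face spanning (275-482,289) at the bottom edge and (234-524,356) at the top. Below it is the empty bay: deck (297-457) wide, cheek top edge at (311-437,216), straw tip (498,260), cap (597,270).

```bash
python3 - <<'E'
from h import *
f=lambda a:(np.array(a)+.5)/1.5-.5
psi=.297;C=np.array([.485,-.274]);ex=np.array([np.cos(psi),np.sin(psi)]);ey=np.array([-ex[1],ex[0]])
def loc(c,P,p,z):
    d=plane(c,f(p),z,P)[:2]-C;return (1e3*np.array([d@ex,d@ey])).round(1)
c=load("w6.npz");P=pose(c,c["tcp"],c["rv"]);t=c["tcp"];zb=t[2]-.0068
print("tcp",((t[:2]-C)@ex*1e3).round(1),((t[:2]-C)@ey*1e3).round(1))
for n,p,z in [("sink bot L",(275,289),zb),("sink bot R",(482,289),zb),("sink top L",(234,356),zb+.05),("sink top R",(524,354),zb+.05),
 ("cheek+ topL",(311,216),.13),("cheek+ topR",(437,216),.13),("cheek base L",(318,199),.07),("cheek base R",(432,199),.07),
 ("deck UL",(297,187),.07),("deck UR",(457,184),.07),("deck R",(457,286),.07),("base UL",(293,180),.008),("base UR",(583,178),.008),("cap",(597,270),.145),("straw",(498,260),.112)]: print(n,loc(c,P,p,z))
c=load("w1.npz");P=pose(c,c["tcp"],c["rv"])
print("w1")
for n,p,z in [("dUL",(305,179),.07),("dUR",(472,175),.07),("dLR",(469,291),.07),("dLL",(308,291),.07),("c+L",(327,207),.13),("c+R",(455,205),.13),("c- L",(335,311),.13),("c- R",(449,309),.13),("cap",(616,259),.145)]: print(n,loc(c,P,p,z))
E
python3 - <<'E'
import cv2,numpy as np
a=np.load("w6.npz")["color"][105:205,180:430,::-1];cv2.imwrite("pics/w6c.png",cv2.resize(a,None,fx=3.2,fy=3.2,interpolation=cv2.INTER_CUBIC))
E
```

```text
tcp 0.6 1.2
sink bot L [-31.6  28.7]
sink bot R [37.2 28.8]
sink top L [-30.5  28.4]
sink top R [36.4 29. ]
cheek+ topL [-38.5  31.4]
cheek+ topR [38.6 31.4]
cheek base L [-41.5  34.5]
cheek base R [42.  34.5]
deck UL [-56.4  43.1]
deck UR [59.7 45.3]
deck R [ 63.5 -32.1]
base UL [-70.1  43.1]
base UR [176.8  44.9]
cap [133.9   1.4]
straw [82.7 -0.8]
w1
dUL [-60.7  42.8]
dUR [60.1 44.8]
dLR [ 62.3 -43.3]
dLL [-62.8 -42.5]
c+L [-39.   30.7]
c+R [39.1 31.4]
c- L [-36.3 -36.9]
c- R [ 37.9 -36. ]
cap [134.1   0.7]
```

View pics/w6c.png

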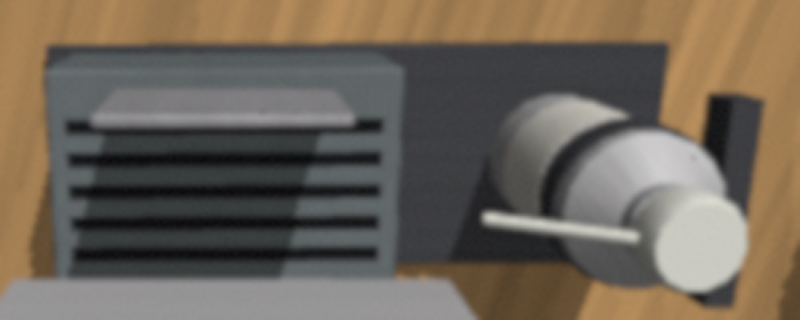

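The crop confirms the edges: the cheek's inner top edge comes out at y = 31.4 (32 expected), and the straw tip at 82.7 mm (83 expected). The sink needs about -2.1 mm across the bay and -2.2 mm along it. Descending with force checks.

Request:
apply_moves:
  motion:
    - [-1, -1, 15, 0, 0, 0]
    - [-1.1, -1.2, 25, 0, 0, 0]
    - [0, 0, 30, 0, 0, 0]
    - [0, 0, 25, 0, 0, 0]
    - [0, 0, 15, 0, 0, 0]
    - [0, 0, 10, 0, 0, 0]
    - [0, 0, 10, 0, 0, 0]
    - [0, 0, 10, 0, 0, 0]
    - [0, 0, 0, 0, 0, 0]

```text
time_s: 23.9
position: [0.4833, -0.2762, 0.1349]
orientation: [-1.869, -2.524, 0.0]
wrist_force: [-0.7, -0.2, -2.8]
grip_width: 0.0673
grasp_force: 52.9
```

Request:
apply_moves:
  motion:
    - [0, 0, 10, 0, 0, 0]
    - [0, 0, 12, 0, 0, 0]
    - [0, 0, 12, 0, 0, 0]
    - [0, 0, 10, 0, 0, 0]
    - [0, 0, 6, 0, 0, 0]
    - [0, 0, 3, 0, 0, 0]
    - [0, 0, 0, 0, 0, 0]
    - [0, 0, 0, 0, 0, 0]

```text
time_s: 24.7
position: [0.4837, -0.2767, 0.083]
orientation: [1.869, 2.524, 0.0]
wrist_force: [0.2, -0.5, -2.7]
grip_width: 0.0673
grasp_force: 52.9
```

Request:
apply_moves:
  motion:
    - [1, 0, 3, 0, 0, 0]
    - [0, 0, 1.5, 0, 0, 0]
    - [0, 0, 0.8, 0, 0, 0]
    - [0, 0, 0.4, 0, 0, 0]
    - [0, 0, 0, 0, 0, 0]
    - [0, 0, 0, 0, 0, 0]

```text
time_s: 25.3
position: [0.4833, -0.2757, 0.0771]
orientation: [1.87, 2.525, 0.0]
wrist_force: [-0.1, -0.3, -2.7]
grip_width: 0.0674
grasp_force: 52.9
```

Request:
apply_moves:
  motion:
    - [0, 0, 0.4, 0, 0, 0]
    - [0, 0, 0, 0, 0, 0]
    - [0, 0, 0, 0, 0, 0]

```text
time_s: 25.6
position: [0.4833, -0.2757, 0.0768]
orientation: [1.869, 2.525, 0.0]
wrist_force: [-1.0, 0.8, 3.3]
grip_width: 0.0676
grasp_force: 53.1
```

Request:
apply_moves:
  motion:
    - [0, 0, 0, 0, 0, 0]
    - [0, 0, 0, 0, 0, 0]
    - [0, 0, 0, 0, 0, 0]
    - [0, 0, 0, 0, 0, 0]
    - [0, 0, 0, 0, 0, 0]
    - [0, 0, -5, 0, 0, 0]
    - [0, 0, -15, 0, 0, 0]
    - [0, 0, -25, 0, 0, 0]
    - [0, 0, -35, 0, 0, 0]
    - [0, 0, -40, 0, 0, 0]
    - [0, 0, -40, 0, 0, 0]
    - [0, 0, -40, 0, 0, 0]
    - [0, 0, 0, 0, 0, 0]
    - [0, 0, 0, 0, 0, 0]
  gripper: 1

```text
time_s: 27.0
position: [0.4835, -0.2758, 0.2777]
orientation: [1.868, 2.523, 0.0]
wrist_force: [-0.7, 0.6, -1.4]
grip_width: 0.0857
grasp_force: 0.0
```

Run:
```python
from snap import snap
from h import *
psi=.297;C=np.array([.485,-.274]);ex=np.array([np.cos(psi),np.sin(psi)]);ey=np.array([-ex[1],ex[0]])
c,o=snap("w7",view=False);P=pose(c,c["tcp"],c["rv"]);print(o["time_s"],o["position"].round(4),o["grip_width"])
hsv=cv2.cvtColor(c["color"],cv2.COLOR_RGB2HSV);m=cv2.inRange(hsv,(0,0,0),(179,70,255))
# raster of the z=0.120 plane in bay coords, 2 mm cells: brightness profiles
def px(x,y,z):
    w=np.append(C+ex*x+ey*y,z);q=c["mtx"]@(P[1].T@(w-P[0]));return q[:2]/q[2]
g=cv2.cvtColor(c["color"],cv2.COLOR_RGB2GRAY)
X=np.arange(-50,51,.5);Y=np.arange(-45,45.5,.5)
mp=np.array([[px(x,y,.12) for x in X] for y in Y],np.float32);W=cv2.remap(g,mp,None,cv2.INTER_LINEAR)
cols=W[(abs(Y)<22)].mean(0);rows=W[:,abs(X)<25].mean(1)
dx=np.gradient(cols);print("x edges",X[:100][dx[:100].argmax()],X[100:][dx[100:].argmin()])
print("rows",[(float(y),int(v)) for y,v in zip(Y,rows)][::2])
print("cols",[(float(x),int(v)) for x,v in zip(X,cols)][10:50:2],[(float(x),int(v)) for x,v in zip(X,cols)][150:191:2])
```

```text
27.0 [ 0.4835 -0.2758  0.2777] 0.08570801272714632
x edges -0.5 0.5
rows [(-45.0, 0), (-44.0, 0), (-43.0, 0), (-42.0, 0), (-41.0, 0), (-40.0, 0), (-39.0, 0), (-38.0, 0), (-37.0, 0), (-36.0, 0), (-35.0, 0), (-34.0, 0), (-33.0, 0), (-32.0, 0), (-31.0, 0), (-30.0, 0), (-29.0, 0), (-28.0, 0), (-27.0, 0), (-26.0, 0), (-25.0, 0), (-24.0, 0), (-23.0, 0), (-22.0, 0), (-21.0, 0), (-20.0, 0), (-19.0, 0), (-18.0, 0), (-17.0, 0), (-16.0, 0), (-15.0, 0), (-14.0, 0), (-13.0, 0), (-12.0, 0), (-11.0, 0), (-10.0, 0), (-9.0, 0), (-8.0, 0), (-7.0, 0), (-6.0, 0), (-5.0, 0), (-4.0, 0), (-3.0, 0), (-2.0, 0), (-1.0, 0), (0.0, 1), (1.0, 0), (2.0, 0), (3.0, 0), (4.0, 0), (5.0, 0), (6.0, 0), (7.0, 0), (8.0, 0), (9.0, 0), (10.0, 0), (11.0, 0), (12.0, 0), (13.0, 0), (14.0, 0), (15.0, 0), (16.0, 0), (17.0, 0), (18.0, 0), (19.0, 0), (20.0, 0), (21.0, 0), (22.0, 0), (23.0, 0), (24.0, 0), (25.0, 0), (26.0, 0), (27.0, 0), (28.0, 0), (29.0, 0), (30.0, 0), (31.0, 0), (32.0, 0), (33.0, 0), (34.0, 0), (35.0, 0), (36.0, 0), (37.0, 0), (38.0, 0), (39.0, 0), (40.0, 0), (41.0, 0), (42.0, 0), (43.0, 0), (44.0, 0), (45.0, 0)]
cols [(-45.0, 0), (-44.0, 0), (-43.0, 0), (-42.0, 0), (-41.0, 0), (-40.0, 0), (-39.0, 0), (-38.0, 0), (-37.0, 0), (-36.0, 0), (-35.0, 0), (-34.0, 0), (-33.0, 0), (-32.0, 0), (-31.0, 0), (-30.0, 0), (-29.0, 0), (-28.0, 0), (-27.0, 0), (-26.0, 0)] [(25.0, 0), (26.0, 0), (27.0, 0), (28.0, 0), (29.0, 0), (30.0, 0), (31.0, 0), (32.0, 0), (33.0, 0), (34.0, 0), (35.0, 0), (36.0, 0), (37.0, 0), (38.0, 0), (39.0, 0), (40.0, 0), (41.0, 0), (42.0, 0), (43.0, 0), (44.0, 0), (45.0, 0)]
```

Run:
```python
from h import *
psi=.297;C=np.array([.485,-.274]);ex=np.array([np.cos(psi),np.sin(psi)]);ey=np.array([-ex[1],ex[0]])
c=load("w7.npz");P=pose(c,c["tcp"],c["rv"]);g=cv2.cvtColor(c["color"],cv2.COLOR_RGB2GRAY)
def px(x,y,z):
    q=c["mtx"]@(P[1].T@(np.append(C+ex*x/1e3+ey*y/1e3,z)-P[0]));return q[:2]/q[2]
line=lambda pts:[int(g[int(round(v)),int(round(u))]) for u,v in pts]
for y in (26,24.5,20): print("x- y",y,line([px(x,y,.12) for x in range(-44,-26)]),"x+",line([px(x,y,.12) for x in range(26,45)]))
for x in (-20,0,20): print("y prof x",x,list(zip(range(-40,41,1),line([px(x,y,.12) for y in range(-40,41,1)]))))
hsv=cv2.cvtColor(c["color"],cv2.COLOR_RGB2HSV)
for t in (150,170):
    m=cv2.inRange(hsv,(0,0,t),(179,60,255));q=[px(*p,.12) for p in((-44,-40),(44,-40),(44,40),(-44,40))]
    k=np.zeros_like(m);cv2.fillPoly(k,[np.int32(q)],255);m&=k;ys,xs=np.where(m>0)
    w=np.array([(lambda d:(d@ex*1e3,d@ey*1e3))(plane(c,p,.12,P)[:2]-C) for p in zip(xs,ys)],np.float32);print(t,len(w),cv2.minAreaRect(w),np.percentile(w,[1,99],axis=0).round(1).tolist())
```

```text
x- y 26 [90, 91, 92, 92, 93, 95, 93, 87, 71, 69, 83, 96, 98, 99, 99, 99, 100, 99] x+ [99, 99, 99, 101, 100, 100, 101, 98, 97, 97, 97, 96, 98, 95, 99, 98, 99, 98, 99]
x- y 24.5 [108, 105, 107, 108, 107, 106, 103, 94, 78, 77, 89, 100, 103, 104, 103, 105, 104, 103] x+ [104, 104, 104, 105, 107, 106, 106, 107, 106, 106, 106, 105, 105, 105, 104, 105, 105, 106, 107]
x- y 20 [27, 29, 27, 30, 29, 26, 22, 16, 16, 35, 61, 84, 94, 98, 105, 112, 113, 111] x+ [109, 106, 106, 102, 101, 103, 101, 82, 54, 33, 26, 27, 28, 26, 26, 27, 24, 28, 26]
y prof x -20 [(-40, 121), (-39, 138), (-38, 147), (-37, 145), (-36, 137), (-35, 131), (-34, 131), (-33, 126), (-32, 126), (-31, 109), (-30, 84), (-29, 67), (-28, 81), (-27, 120), (-26, 155), (-25, 168), (-24, 169), (-23, 155), (-22, 132), (-21, 102), (-20, 96), (-19, 126), (-18, 158), (-17, 170), (-16, 169), (-15, 150), (-14, 150), (-13, 113), (-12, 86), (-11, 91), (-10, 122), (-9, 156), (-8, 168), (-7, 169), (-6, 152), (-5, 118), (-4, 88), (-3, 87), (-2, 116), (-1, 153), (0, 170), (1, 170), (2, 154), (3, 117), (4, 85), (5, 79), (6, 103), (7, 144), (8, 166), (
[... 1732 characters left out ...]
171), (2, 156), (3, 122), (4, 89), (5, 79), (6, 104), (7, 143), (8, 166), (9, 172), (10, 167), (11, 149), (12, 112), (13, 85), (14, 88), (15, 122), (16, 155), (17, 171), (18, 164), (19, 136), (20, 100), (21, 80), (22, 78), (23, 83), (24, 103), (25, 106), (26, 100), (27, 86), (28, 78), (29, 89), (30, 117), (31, 140), (32, 154), (33, 158), (34, 148), (35, 136), (36, 134), (37, 134), (38, 133), (39, 134), (40, 129)]
150 1739 ((2.871753692626953, -1.9262428283691406), (71.91471099853516, 72.60305786132812), 89.9600601196289) [[-32.4, -37.9], [34.9, 33.1]]
170 542 ((-0.003765106201171875, -3.659160614013672), (42.71320724487305, 63.85580825805664), 89.9535903930664) [[-31.4, -25.0], [31.5, 17.7]]
```

The fin profile puts the sink's centre at about (0, +0.3) mm in the bay frame, with zero yaw and fins at an 8.4 mm pitch, so it stands free and centred. Next is the cap with shut fingers.

Request:
apply_moves:
  motion:
    - [0, 15, 0, 0, 0, 0]
    - [0.3, 30, 0, 0, 0, 0]
    - [0.5, 35, 0, 0, 0, 0]
    - [0.5, 30, 0, 0, 0, 0]
    - [0, 17, 0, 0, 0, 0]
    - [0, 9, 0, 0, 0, 0]
    - [0, 0, 20, 0, 0, 0]
    - [0, 0, 30, 0, 0, 0]
    - [0, 0, 30, 0, 0, 0]
    - [0, 0, 20, 0, 0, 0]
    - [0, 0, 10, 0, 0, 0]
    - [0, 0, 4, 0, 0, 0]
    - [0, 0, 0, 0, 0, 0]
    - [0, 0, 0, 0, 0, 0]
  gripper: 0
  squeeze: 20

```text
time_s: 28.45
position: [0.6135, -0.235, 0.1637]
orientation: [1.869, 2.524, 0.0]
wrist_force: [0.3, -0.1, 0.0]
grip_width: 0.0004
grasp_force: 0.0
```

Request:
apply_moves:
  motion:
    - [0, 0, 10, 0, 0, 0]
    - [0, 0, 6, 0, 0, 0]
    - [0, 0, 3, 0, 0, 0]
    - [0, 0, 2, 0, 0, 0]
    - [0, 0, 0, 0, 0, 0]
    - [0, 0, 0, 0, 0, 0]

```text
time_s: 29.05
position: [0.6128, -0.2347, 0.1418]
orientation: [-1.869, -2.524, 0.0]
wrist_force: [-2.7, 0.6, 3.3]
grip_width: -0.0003
grasp_force: 1.6
```

Request:
apply_moves:
  motion:
    - [0, 0, 1.5, 0, 0, 0]
    - [0, 0, 1, 0, 0, 0]
    - [0, 0, 0.5, 0, 0, 0]
    - [0, 0, 0, 0, 0, 0]
    - [0, 0, 0, 0, 0, 0]

```text
time_s: 29.55
position: [0.613, -0.2348, 0.139]
orientation: [1.869, 2.525, 0.0]
wrist_force: [-3.9, 2.0, 7.2]
grip_width: -0.0003
grasp_force: 4.0
```

Request:
apply_moves:
  motion:
    - [0, 0, 0.5, 0, 0, 0]
    - [0, 0, 0.3, 0, 0, 0]
    - [0, 0, 0, 0, 0, 0]
    - [0, 0, 0, 0, 0, 0]

```text
time_s: 29.95
position: [0.613, -0.2348, 0.1388]
orientation: [1.869, 2.524, 0.0]
wrist_force: [-5.9, 2.4, 16.3]
grip_width: 0.0
grasp_force: 8.3
```

Force rose sharply with no further travel, so the cap is fully down. Retracting.

Request:
apply_moves:
  motion:
    - [0, 0, 0, 0, 0, 0]
    - [0, 0, -1.5, 0, 0, 0]
    - [0, 0, -3, 0, 0, 0]
    - [0, 0, -4, 0, 0, 0]
    - [0, 0, -8, 0, 0, 0]
    - [0, 0, -20, 0, 0, 0]
    - [0, 0, -35, 0, 0, 0]
    - [0, 0, -40, 0, 0, 0]
    - [0, 0, -25, 0, 0, 0]
    - [0, 0, 0, 0, 0, 0]
    - [0, 0, 0, 0, 0, 0]
    - [0, 0, 0, 0, 0, 0]

```text
time_s: 31.15
position: [0.6124, -0.2345, 0.2734]
orientation: [-1.869, -2.523, 0.001]
wrist_force: [-0.8, 0.0, -0.1]
grip_width: 0.0
grasp_force: 0.0
```

Run:
```python
from snap import snap
from h import *
D0,S0=load("side0.npz"),load("scene0.npz")
D,o=snap("s8","side",False);S,_=snap("sc8","scene",False);print(o["time_s"],o["position"].round(3),o["wrist_force"].round(1))
def white(c,box):
    u0,u1,v0,v1=box;h=cv2.cvtColor(c["color"],cv2.COLOR_RGB2HSV)[v0:v1,u0:u1];m=cv2.inRange(h,(0,0,185),(179,45,255))
    k,l,s,ce=cv2.connectedComponentsWithStats(m);i=1+s[1:,4].argmax();return (ce[i]+[u0,v0]).round(2),s[i].tolist()
# cap top before/after and reel now
for c in(D0,D): print("cap side",white(c,(285,312,234,252)))
a,b=white(D,(200,270,190,235)),white(S,(200,275,160,215));print("reel",a,b)
for n,c0,c in(("side",D0,D),("scene",S0,S)):
    d=cv2.absdiff(c0["color"],c["color"]).max(2)>60
    k,l,s,ce=cv2.connectedComponentsWithStats(d.astype(np.uint8));print(n,[(s[i].tolist()) for i in range(1,k) if s[i,4]>25])
```

```text
31.15 [ 0.612 -0.235  0.273] [-0.8  0.  -0.1]
cap side (array([297.39, 241.33]), [6, 3, 13, 10, 87])
cap side (array([297.38, 241.29]), [6, 3, 13, 10, 90])
reel (array([231.72, 215.43]), [22, 18, 20, 16, 227]) (array([237.32, 186.48]), [27, 18, 21, 17, 252])
side [[0, 0, 13, 57, 474], [274, 0, 99, 204, 10001], [238, 3, 10, 10, 83], [239, 19, 9, 5, 37], [15, 76, 11, 6, 38], [62, 85, 71, 81, 2610], [214, 133, 19, 12, 159], [222, 207, 21, 29, 423], [227, 246, 19, 9, 118], [83, 250, 69, 134, 2251], [230, 258, 18, 8, 60], [226, 263, 33, 10, 89], [235, 269, 26, 9, 42], [228, 272, 13, 8, 26], [234, 272, 29, 13, 62], [0, 377, 15, 7, 67]]
scene [[99, 0, 42, 69, 1316], [231, 0, 17, 43, 322], [209, 43, 32, 35, 561], [201, 73, 11, 20, 103], [204, 100, 13, 10, 75], [129, 114, 95, 88, 3145], [41, 122, 48, 17, 286], [322, 126, 26, 22, 345], [2, 157, 12, 21, 74], [84, 161, 72, 52, 527], [226, 178, 23, 29, 505], [0, 184, 49, 29, 376], [151, 200, 23, 19, 255], [210, 205, 14, 13, 107], [177, 220, 6, 7, 27], [0, 229, 59, 47, 423], [35, 300, 50, 54, 549]]
```

The cap is back at its start pixel and the reel stands on the mat. The only image changes are at the reel, sink, arm and shadows.

```bash
python3 -c "
from station import job_done;print(job_done())"
```

```text
the job is handed in; nothing more can be done
None
```

The job is handed in: the reel stands upright on the mat, the heat sink sits base down and centred in the bay with its channels towards the nozzle, and the cap was pressed fully down and sprang back, about 31 s in all.

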